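Stand the gauge block on its rest and hold the sprung case lid at 50 degrees

ROBOT

A 6-joint arm with a two-finger parallel gripper is mounted at the origin on a cart in front of the work surface, level with it; the furniture and walls round the work are solid. World frame = base frame: x ahead of the robot, y to its left, z up, the work surface at z = 0. Lengths are in mm, angles in rad, forces in N, time in s.
With the tool pointing down it reaches from about 300 to 775 mm from the base axis. Payload 14.6 kg.
Tool frame: the origin (TCP) lies at the very end of the fingers, on their centre line; the grasp point (between the pads) lies arm.pinch_z behind it (arm.pinch_z is the distance from the TCP to the grasp point, in mm); z points along the fingers, x is the direction in which the jaws open and shut, and the axes are right-handed (so a half turn about z gives the same grasp; the last joint's range is limited). The gripper opens to 85 mm and grips with 20 to 120 N. Pads are 22 mm wide; open, the fingers measure 114 mm over their backs; the gripper's body (76 mm by 85 mm) begins 54 mm behind the grasp point. The pads swing forward as they close: fully open they stand 13 mm farther back than shut.
Start: joints at [1.184, 0.3, 1.521, -0, 1.321, -0.067], TCP at [172.904, 522.105, 231.281] pointing down, gripper open.
Joint ranges: [-3.03, 3.03], [-0.79, 2.21], [0.23, 2.52], [-1.04, 4.18], [0, 3.07], [-2.55, 2.55]. Speed limits (rad/s): [2.22, 2.22, 2.57, 3.14, 3.14, 3.14].

INTERFACE

Orientations are given as a rotation vector (axis times angle).
In Python, from rig import arm, optics, ticket gives the robot as it stands.
- The arm moves only by the shell command python3 -m pendant 'ROWS' [OPENING]. ROWS is JSON, a list of rows, each an object of numbers: "x", "y", "z": the shift along the tool's x, y, z in m; "rx", "ry", "rz": the turn, a rotation vector about the tool's x, y, z in rad. In form: [{"x": .., "y": .., "z": .., "rx": .., "ry": .., "rz": ..}, ...]. A call has 1 to 8 rows; each row shifts and turns the commanded pose from where the row before left it, along the tool's axes as they then stand; what a row does not reach is not made up. A row lasts 1/10 s, in which the tool goes at most 50 mm and 8.59 degrees, less where a joint would pass 70% of its speed; a pose out of reach is approached as far as the arm can. A call is refused whole if a number of a shift passes 0.05 or a number of a turn 0.15, either way. A call with a gripper value outside its range is refused whole. OPENING is the opening in per cent of the stroke, from 0 (shut) to 100 (fully open), set as the call begins (- or left out, the last holds). The fingers move at their own pace and stop on an object; the grip force is fixed at half the most. Time passes only in rows, so rows that do not move let the fingers close. It gives the time, the measured TCP pose, the force and the opening at its end, in the units of the state.
- arm.read_state(): the state, without advancing time (a new reading comes with each control period).
- optics.grab_frame(name): name is "side" or "top"; returns (picture, depth): 400x640x3 uint8, red, green, blue; 400x640 float32, mm along the optical axis (not along the pixel's ray), 0 where there is no reading.
- optics.camera_params(name): a dict with "mtx" (3x3 intrinsics, pixels), "world_to_cam" (4x4, takes a point from world to camera coordinates). Camera axes: x right, y down, z forward; pixel columns grow to the right and rows downward; lengths in mm; the calibration is good to about 2 mm. A picture is of the moment at which its call begins. camera_params takes no time and is no camera call.
- ticket.close_job(): hands the job in, once; it reports no verdict.
The state is a dict: "clock": time; "joints": joint angles; "qvel": joint speeds; "tau": joint torques, N m; "position": TCP position; "orientation": TCP orientation; "ft_force": force on the tool from outside, world axes, zero at the start; "ft_torque": the same for the moment, N m; "grip_width": opening from 0.0 (shut) to 1.0 (fully open).
Only numpy, scipy, OpenCV 4.12 (cv2) and the standard library are available. Lean on these libraries where they do the work, as an engineer would, in place of code of your own. Each camera call takes 0.05 s, during which the arm holds its last target.

TASK

I am about to put the tall gauge block back in its case and need both hands for it. Stand the block upright on the narrow raised rest, lengthwise along its top, and let go of it; then lift the case's spring-closed lid by its handle and keep holding it open at 50 degrees - finish while still holding the lid, for it falls shut when let go. Leave the other things on the desk where they are.

Things in the scene. Friction and masses are not known exactly. Their poses are not given: they have to be found in the camera images.
- block_center (a point): centre of the tall gauge block: a loose ground-steel rectangular block, 9 mm thick (its x), 30 mm long (its y), 25 mm high (its z), about 75 g, standing on its 9 x 30 mm face on the desk, centre 12.5 mm above its underside. It is the taller of the two loose gauge blocks. Grasp it across its 9 mm thickness
- rest_top (a point): centre of the top face of the rest: a fixed dark steel stand with a 56 x 76 mm foot, a thin web and on it a narrow flat beam 16 mm wide (its x) and 62 mm long (its y), whose top, this point, is 60 mm above the desk; z up. The block stands with its long side along the beam's length
- lid_handle (a point): middle of the axis of the lid's handle bar: a round steel bar, 10 mm thick, 88 mm free between its two side arms, parallel to the hinge (y along the bar), free space below. Closed: bar axis 86 mm above the desk; the lid's front edge is 25 mm behind and 28 mm below it. Lid at 50 degrees: bar axis 195 mm above the desk and 76 mm horizontally in front of the hinge axis
- lid_hinge (a point): middle of the hinge axis at the rear upper edge of the case, 53 mm above the desk; x horizontally to the rear (away from the handle), y along the hinge, z up. Closed, the bar axis is 158 mm in -x and 33 mm in +z from here; it turns on a 161 mm radius. The case is a fixed grey plastic box, 130 mm deep (x), 180 mm wide (y), 50 mm high
- lid (a joint): opening angle of the case's lid (grey, 6 mm thick, with an aluminium panel), rad: 0 closed (flat), growing as its front edge rises, stop at 1.4; 50 degrees is 0.873. The lid weighs about 0.2 kg and a spring also presses it shut: 2 to 3 N at the handle holds it
- low_block: bystander: low gauge block, steel, 10 x 30 x 10 mm, loose on the desk, origin at the centre of its underside; leave alone
- bush: bystander: turned steel bush, 22 mm in diameter, 18 mm high, loose on the desk, origin at the centre of its underside; leave alone
- vial: bystander: clear vial with a red cap, 30 mm in diameter, 44 mm high, loose on the desk, origin at the centre of its underside; leave alone

How it is judged (in metres and radians):
On the way:
1. the tall block stands on the rest, let go, with the lid still shut (x of block_center in the frame of rest_top between -0.007 and 0.007 m and y of block_center in the frame of rest_top between -0.02 and 0.02 m and z of block_center in the frame of rest_top between 0.009 and 0.016 m and angle between block_center's own z axis and vertical below 0.12 rad and angle between the y axis of block_center and the y axis of rest_top, either way round below 0.26 rad and contact force between the fingers and block below 0.1 N and linear speed of block below 0.02 m/s and value of joint lid below 0.08 rad), for 0.3 s.
At the end, for the whole second after the job is handed in: The block stands released and still on the beam: centre within 7 mm of its middle line and 20 mm of its middle, 9 to 16 mm above its top, tilt under 0.12 rad, long sides within 15 degrees. The fingers (over 0.5 N) hold the lid still at 50 degrees, give or take 6 (x of block_center in the frame of rest_top between -0.007 and 0.007 m and y of block_center in the frame of rest_top between -0.02 and 0.02 m and z of block_center in the frame of rest_top between 0.009 and 0.016 m and angle between block_center's own z axis and vertical below 0.12 rad and angle between the y axis of block_center and the y axis of rest_top, either way round below 0.26 rad and contact force between each of the fingers, lid and block below 0.1 N and linear speed of block below 0.02 m/s and value of joint lid between 0.768 and 0.978 rad and velocity of joint lid between -0.05 and 0.05 rad/s and contact force between the fingers and lid above 0.5 N); the arm keeps its last pose, push and grip.
It fails at once if the low gauge block is disturbed (moved by more than 15 mm) (distance of low_block from where it was at the start of the episode above 0.015 m).
It fails at once if the steel bush is disturbed (moved by more than 15 mm) (distance of bush from where it was at the start of the episode above 0.015 m).
It fails at once if the vial is disturbed (moved by more than 15 mm) (distance of vial from where it was at the start of the episode above 0.015 m).
It also fails if it takes over 48 s, if anything falls off the work surface, if the arm or the gripper's body presses on something with over 40 N, if the wrist force passes 120 N, or if a joint passes its speed limit or range.

## Working session

There is one attempt and no reset: what is moved stays moved. The work goes in short steps, Python scripts to look and compute and a shell command to move; the robot and the scene stay as the last step left them, time stands still between calls to the robot, and variables do not carry over. Pictures are saved under pics/ and viewed, and the job is handed in when it is done.

```bash
ls; mkdir -p pics; python3 - <<'E'
from rig import arm, optics, ticket
import cv2, numpy as np, pickle
s=arm.read_state(); print({k:np.round(v,3).tolist() for k,v in s.items()}, arm.pinch_z)
d={}
for n in ("side","top"):
    p,z=optics.grab_frame(n); d[n]=(p,z,optics.camera_params(n)); cv2.imwrite(f"pics/{n}0.png",p[...,::-1])
    print(n,d[n][2])
pickle.dump(d,open("f0.pkl","wb"))
E
```

```text
pics
{'clock': 0.0, 'joints': [1.184, 0.3, 1.522, -0.0, 1.321, -0.067], 'qvel': [-0.001, 0.001, -0.0, 0.001, 0.0, 0.001], 'tau': [0.0, -54.351, -36.179, -0.0, 0.004, -0.0], 'position': [172.829, 521.899, 230.711], 'orientation': [2.546, 1.839, -0.002], 'ft_force': [-0.572, -0.033, -0.705], 'ft_torque': [-0.005, 0.029, -0.002], 'grip_width': 1.002} 18.700000000000003
side {'mtx': array([[427.5025207 ,   0.        , 322.76056759],
       [  0.        , 427.5025207 , 199.08725851],
       [  0.        ,   0.        ,   1.        ]]), 'world_to_cam': array([[ 8.55949603e-01, -5.17046955e-01,  3.56716059e-03,
        -4.89441084e+02],
       [-3.16123927e-01, -5.28764371e-01, -7.87701658e-01,
         2.25431118e+02],
       [ 4.09164931e-01,  6.73105257e-01, -6.16046567e-01,
         8.83988764e+02],
       [ 0.00000000e+00,  0.00000000e+00,  0.00000000e+00,
         1.00000000e+00]])}
top {'mtx': array([[403.0294123 ,   0.        , 328.17993679],
       [  0.        , 403.0294123 , 202.69956343],
       [  0.        ,   0.        ,   1.        ]]), 'world_to_cam': array([[ 4.54997330e-03, -9.99947991e-01,  9.12758417e-03,
        -1.81642761e+01],
       [-9.97642181e-01, -5.16416414e-03, -6.84354436e-02,
         5.57663207e+02],
       [ 6.84790207e-02, -8.79468354e-03, -9.97613792e-01,
         1.06949011e+03],
       [ 0.00000000e+00,  0.00000000e+00,  0.00000000e+00,
         1.00000000e+00]])}
```

View pics/side0.png

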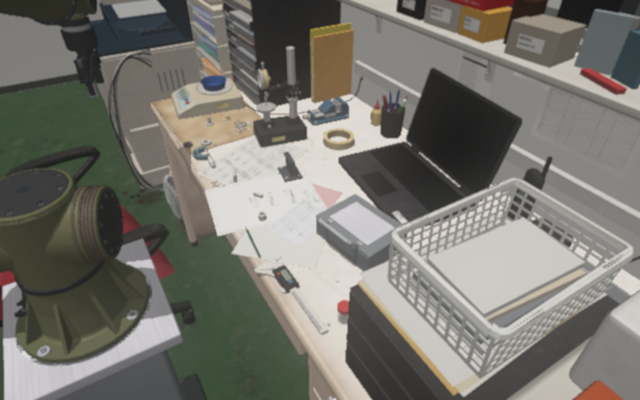

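View pics/top0.png

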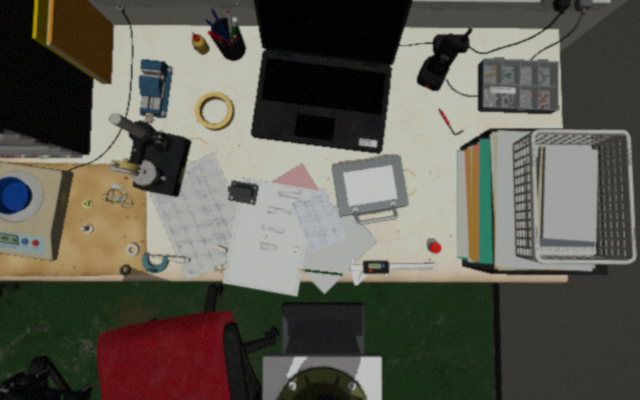

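The top view shows the case at about (370,185) with its handle at (378,214), the rest at (242,190) and the vial at (435,247). The small blocks need a zoom.

```bash
python3 - <<'E'
import cv2,pickle
d=pickle.load(open("f0.pkl","rb"))
p=d["top"][0][160:280,205:405,::-1]; cv2.imwrite("pics/top0z.png",cv2.resize(p,None,fx=4,fy=4,interpolation=cv2.INTER_CUBIC))
p=d["side"][0][140:250,200:400,::-1]; cv2.imwrite("pics/side0z.png",cv2.resize(p,None,fx=4,fy=4,interpolation=cv2.INTER_CUBIC))
E
```

```text
(no output)
```

View pics/top0z.png

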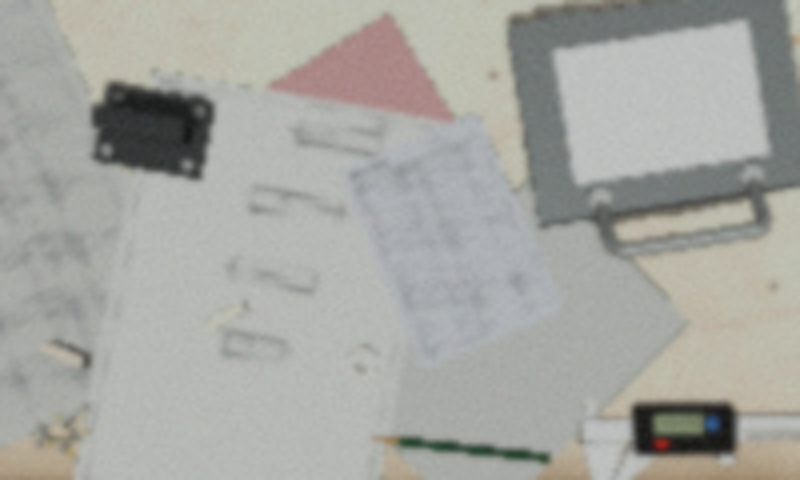

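View pics/side0z.png

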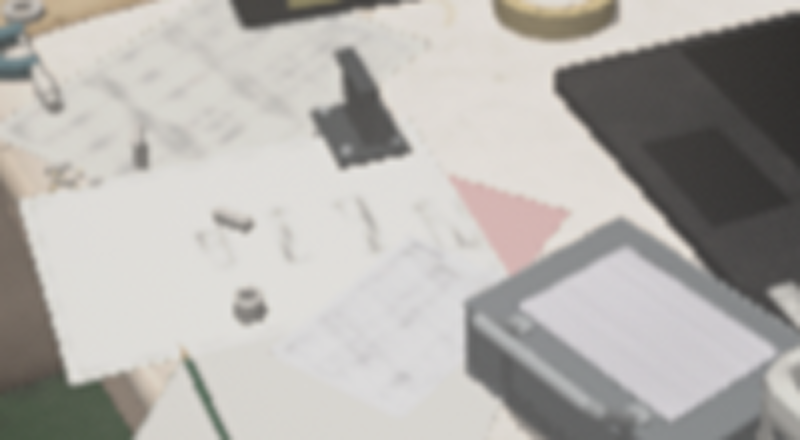

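```bash
cat > h.py <<'E'
import numpy as np
def ray(c,uv,z):
    K=c["mtx"];T=c["world_to_cam"];R=T[:3,:3];t=T[:3,3]
    uv=np.atleast_2d(np.asarray(uv,float))
    d=(np.linalg.inv(K)@np.c_[uv,np.ones(len(uv))].T)
    d=(R.T@d).T; o=-R.T@t
    return o+d*((z-o[2])/d[:,2])[:,None]
def pts(c,z,r0,r1,c0,c1):
    K=c["mtx"];T=c["world_to_cam"]
    v,u=np.mgrid[r0:r1,c0:c1]; Z=z[r0:r1,c0:c1]
    P=np.stack([(u-K[0,2])/K[0,0]*Z,(v-K[1,2])/K[1,1]*Z,Z],-1)-T[:3,3]
    return P@T[:3,:3]
def proj(c,X):
    q=(c["world_to_cam"]@np.r_[X,1])[:3]; q=c["mtx"]@q; return q[:2]/q[2]
E
python3 - <<'E'
import cv2,pickle,numpy as np; from h import *
np.set_printoptions(linewidth=220,suppress=True)
d=pickle.load(open("f0.pkl","rb"))
p,z,c=d["top"]
g=cv2.cvtColor(p,cv2.COLOR_RGB2GRAY)
print("block cols214-230 rows 242-254"); print(g[242:255,212:232])
print(pts(c,z,242,255,212,232)[...,2].round().astype(int))
P=pts(c,z,160,280,200,450)[...,2]
print("rest z"); print(P[18:48,26:62].round().astype(int))
def big(n,r0,r1,c0,c1,f,name):
    cv2.imwrite(name,cv2.resize(d[n][0][r0:r1,c0:c1,::-1],None,fx=f,fy=f,interpolation=cv2.INTER_NEAREST))
big("top",235,260,205,255,16,"pics/tb.png")
big("top",175,210,222,267,16,"pics/tr.png")
big("side",145,200,220,310,8,"pics/sb.png")
E
```

```text
block cols214-230 rows 242-254
[[168 168 171 169 170 169 167 162 164 163 168 169 161 159 160 164 171 169 176 179]
 [168 171 171 169 171 169 163 160 160 163 168 168 165 159 159 162 164 169 175 179]
 [169 171 169 168 168 164 157 148 155 167 170 170 165 163 160 166 169 175 179 180]
 [169 170 170 170 162 153 133 126 130 152 155 162 170 163 163 162 168 175 178 179]
 [170 170 172 175 174 163 156 140 125 121 117 132 150 160 159 162 169 174 181 178]
 [171 170 170 177 177 178 175 168 159 149 123 109 116 127 141 152 164 175 176 175]
 [166 165 163 164 171 173 177 177 181 175 164 147 127 108 105 125 156 172 178 175]
 [162 162 165 161 162 163 167 174 178 177 177 173 165 134  93 113 156 175 177 171]
 [162 166 163 161 159 165 167 167 171 174 177 176 172 142  94 111 161 174 175 170]
 [167 165 164 166 164 164 163 164 162 165 164 164 163 135 105 126 160 175 175 169]
 [166 165 165 167 167 166 160 160 160 156 153 153 149 139 134 151 168 179 174 172]
 [162 162 168 164 165 163 156 158 156 159 156 150 146 144 147 161 172 178 176 174]
 [158 165 166 167 163 164 162 161 161 162 157 148 148 148 152 161 176 179
[... 293 characters left out ...]
9 10  1  4  3  0 -2  2 -3  2  0]
 [ 0  1  4 25 25 24 27 26 29 26 28 24 12  6 -1  1  1  0  0  2]
 [ 1  3 -1  0 -2 25 21 24 21 27 27 26 26 23 14  5 -1  3 -3  2]
 [ 0 -3  2  0  2  0  1 26 25 26 27 29 23 24 21 14 -2  1  0  1]
 [-3  1 -1  0  0  1  3  1  2 25 26 21 27 23 19  9  1  5  3  1]
 [ 2  0 -1  1 -1  1 -2  4 -2  2  3 -2 21 25 16  6  1  1  4  3]
 [ 1 -2  1  0  4 -1  3  1  1  2  1  0 -3 -1 -1  0  1  1  1  2]
 [ 1 -1  0  0  1  4  4 -2  1  1  3  2  5 -3  0 -1 -3  1  1  2]
 [ 2 -1  3 -1  5  0  2  6 -2  1  0 -1  2  4 -3  0  2  0 -2  2]]
rest z
[[ 1  2  0 ... -1 -2  2]
 [ 1  0  0 ... -2  1 -1]
 [ 1  3  1 ...  2  0 -3]
 ...
 [ 0 -2 -2 ...  0  3 -2]
 [-3  3  1 ...  0 -1  3]
 [ 4  0  1 ... -1  3 -1]]
```

View pics/tb.png

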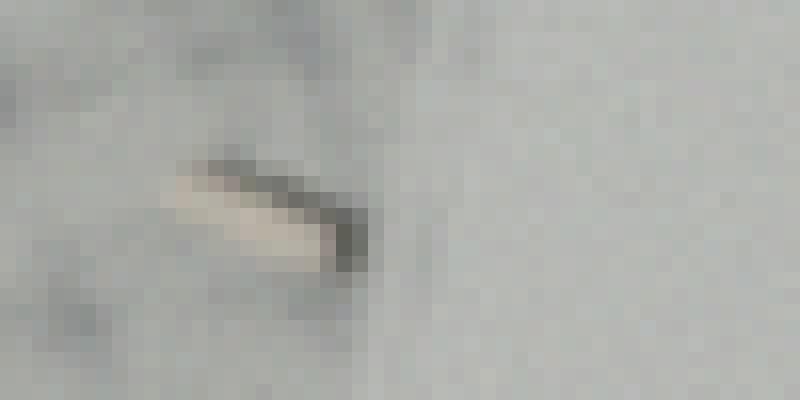

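View pics/tr.png

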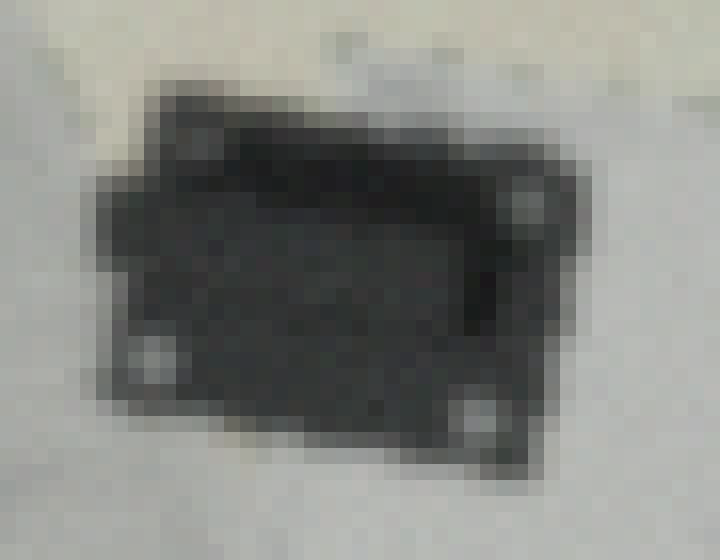

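View pics/sb.png

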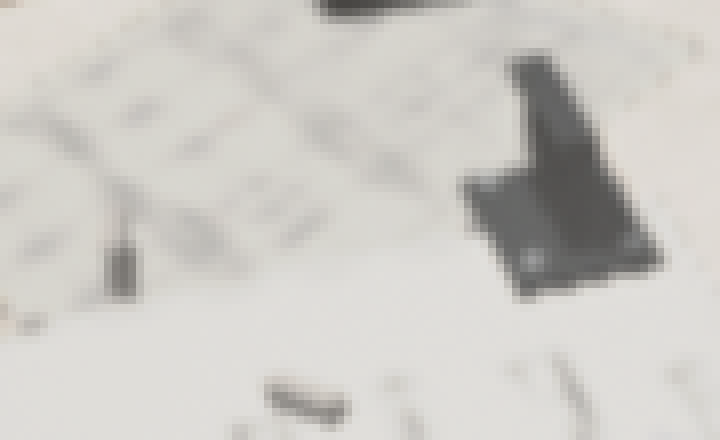

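```bash
cat > m.py <<'E'
import cv2,pickle,numpy as np,sys; from h import *
np.set_printoptions(linewidth=200,suppress=True,precision=2)
d=pickle.load(open("f0.pkl","rb"))
p,z,c=d["top"]
def reg(name,r0,r1,c0,c1,lo,hi,h,cam="top"):
    p,z,c=d[cam]
    P=pts(c,z,r0,r1,c0,c1); m=(P[...,2]>lo)&(P[...,2]<hi)
    n,l,s,_=cv2.connectedComponentsWithStats(m.astype(np.uint8),connectivity=8)
    k=1+np.argmax(s[1:,4]); v,u=np.where(l==k)
    X=ray(c,np.c_[u+c0,v+r0],h)[:,:2]
    mean=X.mean(0); w,V=np.linalg.eigh(np.cov(X.T)); a=V[:,1]; 
    r=cv2.minAreaRect(X.astype(np.float32))
    print(name,len(X),"mean",mean,"axis deg",np.degrees(np.arctan2(a[1],a[0])),"len est",np.sqrt(12*w),"zmed",np.median(P[l==k][:,2]),"rect",r)
    return X
if __name__=="__main__":
    reg("block",240,256,210,232,14,40,25)
    reg("beam",175,215,222,267,40,75,60)
    reg("foot+",175,215,222,267,4,75,10)
    reg("bar",195,232,345,410,70,100,86)
    reg("lid",150,215,330,412,40,66,58)
    reg("low",230,245,252,275,5,20,10)
    reg("bush",240,260,285,305,5,30,18)
    reg("vial",230,265,420,450,15,60,44)
E
python3 m.py
```

```text
block 45 mean [435.33 269.61] axis deg 66.39200201262908 len est [10.01 31.28] zmed 25.013981473657722 rect ((435.10284423828125, 269.1394348144531), (31.084869384765625, 9.40289306640625), 63.95626449584961)
beam 150 mean [586.31 215.82] axis deg 79.90965257842572 len est [16.23 62.58] zmed 59.503809075782634 rect ((586.323974609375, 216.0026092529297), (62.25678634643555, 16.074665069580078), 79.97040557861328)
foot+ 577 mean [586.39 216.72] axis deg 77.60018756407146 len est [55.9 78.7] zmed 8.576409897659667 rect ((585.5509643554688, 218.6199951171875), (85.80551147460938, 60.21099090576172), 82.14640045166016)
bar 212 mean [ 514.55 -136.91] axis deg 98.81246142243023 len est [ 24.42 123.62] zmed 88.4836796577168 rect ((519.7581787109375, -136.3773193359375), (29.545318603515625, 108.02794647216797), 7.773802757263184)
lid 3575 mean [ 601.99 -124.29] axis deg 98.88433791685625 len est [134.78 183.39] zmed 58.222689775645605 rect ((602.4061279296875, -124.23363494873047), (137.45663452148438, 183.61460876464844), 9.246091842651367)
low 45 mean [460.58 165.41] axis deg 116.49405357917657 len est [10.86 31.36] zmed 10.218123472534405 rect ((460.9654235839844, 165.9188995361328), (10.893269538879395, 32.49517059326172), 26.886445999145508)
bush 42 mean [430.86  71.12] axis deg 113.24354207790613 len est [21.26 23.05] zmed 17.76886348067682 rect ((431.625732421875, 70.26091766357422), (18.662019729614258, 21.437807083129883), 0.23157846927642822)
vial 120 mean [ 440.76 -296.09] axis deg 78.1428836340436 len est [25.57 31.08] zmed 43.60528915270549 rect ((440.8911437988281, -295.0235900878906), (26.12689208984375, 34.228023529052734), 0.2328624725341797)
```

```bash
python3 - <<'E'
from m import *
# bar: points in lid frame
th=np.radians(8.9); ex=np.array([np.cos(th),np.sin(th)]); ey=np.array([-np.sin(th),np.cos(th)])
P=pts(c,z,195,232,340,412); 
v,u=np.where((P[...,2]>72)&(P[...,2]<100)); X=ray(c,np.c_[u+340,v+195],88)[:,:2]-[602,-124.3]
a=X@ex;b=X@ey
m=(a<-84)&(abs(b)<38); print(np.histogram(a[abs(b)<60],bins=np.arange(-110,-40,3)))
print("bar a",a[m].mean(),np.percentile(a[m],[5,95]),"b range",b[(a<-84)&(abs(b)<70)].min(),b[(a<-84)&(abs(b)<70)].max())
A=np.polyfit(b[m],a[m],1);print("slope deg",np.degrees(np.arctan(A[0])))
Pl=pts(c,z,150,215,330,412); v,u=np.where((Pl[...,2]>40)&(Pl[...,2]<66)); L=ray(c,np.c_[u+330,v+150],57)[:,:2]-[602,-124.3]
print("lid a",np.percentile(L@ex,[.5,50,99.5]),"b",np.percentile(L@ey,[.5,50,99.5]))
pb=[435.3,269.5]
for zz in (0,25): print(proj(d["side"][2],[*pb,zz]))
# side end face
g=cv2.cvtColor(d["side"][0],cv2.COLOR_RGB2GRAY); print(g[170:186,228:244])
Q=pts(d["side"][2],d["side"][1],170,186,228,244); print(Q[...,2].round().astype(int)); 
mm=Q[...,2]>8; print(Q[mm].mean(0))
E
```

```text
(array([ 0,  0,  0,  0, 28, 48, 49, 35, 10, 11,  9,  9,  5,  2,  0,  0,  0,  0,  0,  0,  0,  0,  0]), array([-110, -107, -104, -101,  -98,  -95,  -92,  -89,  -86,  -83,  -80,  -77,  -74,  -71,  -68,  -65,  -62,  -59,  -56,  -53,  -50,  -47,  -44,  -41]))
bar a -92.01357109767487 [-96.46 -87.6 ] b range -52.08940104507282 53.633061691265105
slope deg -0.22682425232117367
lid a [-66.68   0.    67.32] b [-91.22  -0.1   90.9 ]
[234.68 180.29]
[233.61 173.2 ]
[[214 213 212 210 205 199 192 185 185 189 196 202 204 205 205 207]
 [213 212 211 210 207 201 192 181 184 190 194 200 201 200 197 195]
 [210 210 211 212 208 202 192 177 186 195 197 198 200 199 194 189]
 [207 209 212 212 209 201 192 178 193 205 204 201 199 198 196 192]
 [205 209 212 212 208 200 190 174 192 209 208 203 198 196 196 195]
 [207 211 211 211 202 190 176 157 175 202 208 205 200 196 193 192]
 [210 212 212 210 199 173 152 132 148 191 209 208 205 200 195 191]
 [212 213 212 212 201 164 132 119 134 186 209 212 210 206 200 195]
 [212 211 212 210 201 161 129 119 134 186 210 212 210 208 205 202]
 [211 210 209 208 197 160 130 120 134 
[... 827 characters left out ...]
0  -1]
 [ -1  -1   0  -1  24  24  24  21   5  -2   0   1  -2   0  -1  -2]
 [  0   0  -1  -2   0  20  19  19   3   1   0   1   0  -2  -2  -1]
 [ -1   1  -2  -1  -1  16  16  17   4  -1  -1  -3  -2  -1  -1   0]
 [  0  -1   1  -1  -2  14  11  11   3  -2   0  -1  -1  -3   0  -2]
 [  0  -2  -1   0  -1  11   9   5   2   0  -1  -2  -1  -1  -2  -1]
 [ -1   0   0   0   0   8   6   5  -1  -2   0   2   1  -1  -2  -2]
 [  3  -1   1  -3   1   2   3   2   4   0   1   0   0  -1   0   0]
 [  1   1   0  -1   0  -3   1  -2   1   0  -2  -1  -3   0   0  -2]
 [ -1   1   0   1   1   0   0   0  -2  -1  -1  -1   0   3   3   2]
 [  0  -1   2  -2   0  -1  -1  -1   0  -3   0   0   0  -2   1   1]]
[424.68 237.14  40.43]
```

```bash
python3 -m pendant '[{"x":-0.0196,"y":0.041},{"x":-0.0196,"y":0.041},{"x":-0.0196,"y":0.041},{"x":-0.0196,"y":0.041},{"x":-0.0196,"y":0.041},{"x":-0.0196,"y":0.041},{"x":-0.0196,"y":0.041},{"x":-0.0196,"y":0.041}]' 100
python3 -m pendant '[{"rz":0.14},{"rz":0.14},{"rz":0.14},{"rz":0.14},{"rz":0.14},{"rz":0.14},{"rz":0.14},{"rz":0.14}]'
python3 -m pendant '[{"rz":0.14},{"rz":0.14},{"rz":0.14},{"rz":0.123},{},{}]'
```

```text
$[0]: bad value
$[0]: bad value
$[0]: bad value
```

```bash
cat > st.py <<'E'
import sys,numpy as np
from scipy.spatial.transform import Rotation as R
from rig import arm
s=arm.read_state(); M=R.from_rotvec(s["orientation"]).as_matrix(); p=np.array(s["position"])
print("t",s["clock"],"p",p.round(1),"yaw x",np.degrees(np.arctan2(M[1,0],M[0,0])).round(2),"zaxis",M[:,2].round(4),"ft",np.round(s["ft_force"],1),"grip",s["grip_width"],"q",np.round(s["joints"],2))
if len(sys.argv)>3:
    t=np.array(list(map(float,sys.argv[1:4]))); print("to go in tool axes (m)",((M.T@(t-p))/1000).round(4))
E
python3 st.py 435.3 269.6 3
```

```text
t 0.1 p [172.8 521.9 230.8] yaw x 71.68 zaxis [-4.e-04 -1.e-03 -1.e+00] ft [ 0.5 -0.  -0.1] grip 0.9989837583197196 q [ 1.18  0.3   1.52  0.    1.32 -0.07]
to go in tool axes (m) [-0.1568  0.3285  0.2279]
```

All six fields are probably required in each row.

```bash
python3 -m pendant '[{"x":-0.0196,"y":0.041,"z":0,"rx":0,"ry":0,"rz":0},{"x":-0.0196,"y":0.041,"z":0,"rx":0,"ry":0,"rz":0},{"x":-0.0196,"y":0.041,"z":0,"rx":0,"ry":0,"rz":0},{"x":-0.0196,"y":0.041,"z":0,"rx":0,"ry":0,"rz":0},{"x":-0.0196,"y":0.041,"z":0,"rx":0,"ry":0,"rz":0},{"x":-0.0196,"y":0.041,"z":0,"rx":0,"ry":0,"rz":0},{"x":-0.0196,"y":0.041,"z":0,"rx":0,"ry":0,"rz":0},{"x":-0.0196,"y":0.041,"z":0,"rx":0,"ry":0,"rz":0}]' 100; python3 st.py
```

```text
clock: 0.9
position: [436.0, 268.5, 231.2]
orientation: [-2.547, -1.839, 0.0]
ft_force: [0.6, 0.4, 0.7]
grip_width: 0.998
t 0.9 p [436.  268.5 231.2] yaw x 71.68 zaxis [-3.e-04 -1.e-04 -1.e+00] ft [0.6 0.4 0.7] grip 0.9981716412823858 q [ 0.48  0.22  1.63  0.    1.3  -0.77]
```

```bash
python3 -m pendant '[{"x":0,"y":0,"z":0.01,"rx":0,"ry":0,"rz":0.14},{"x":0,"y":0,"z":0.01,"rx":0,"ry":0,"rz":0.14},{"x":0,"y":0,"z":0.01,"rx":0,"ry":0,"rz":0.14},{"x":0,"y":0,"z":0.01,"rx":0,"ry":0,"rz":0.14},{"x":0,"y":0,"z":0.01,"rx":0,"ry":0,"rz":0.14},{"x":0,"y":0,"z":0.01,"rx":0,"ry":0,"rz":0.14},{"x":0,"y":0,"z":0.01,"rx":0,"ry":0,"rz":0.14},{"x":0,"y":0,"z":0.01,"rx":0,"ry":0,"rz":0.14}]' 
python3 -m pendant '[{"x":0,"y":0,"z":0.01,"rx":0,"ry":0,"rz":0.14},{"x":0,"y":0,"z":0.01,"rx":0,"ry":0,"rz":0.14},{"x":0,"y":0,"z":0.01,"rx":0,"ry":0,"rz":0.14},{"x":0,"y":0,"z":0.01,"rx":0,"ry":0,"rz":0.123},{"x":0,"y":0,"z":0,"rx":0,"ry":0,"rz":0}]' 60; python3 st.py 435.3 269.6 3
```

```text
clock: 1.7
position: [434.8, 270.1, 150.6]
orientation: [3.135, 0.197, -0.001]
ft_force: [0.8, 0.6, 0.4]
grip_width: 1.002
clock: 2.2
position: [434.3, 269.8, 109.9]
orientation: [3.073, -0.645, -0.003]
ft_force: [-0.2, -0.6, 0.2]
grip_width: 0.597
t 2.2 p [434.3 269.8 109.9] yaw x -23.72 zaxis [-0.0024 -0.0012 -1.    ] ft [-0.2 -0.6  0.2] grip 0.597320082076805 q [0.48 0.35 1.75 0.   1.04 0.9 ]
to go in tool axes (m) [ 0.0012 -0.0005  0.1069]
```

Descend to about z = 4 mm, with the opening at 60% (about 51 mm).

```bash
python3 -m pendant '[{"x":0.0008,"y":0,"z":0.02,"rx":0,"ry":0,"rz":0},{"x":0,"y":0,"z":0.02,"rx":0,"ry":0,"rz":0},{"x":0,"y":0,"z":0.02,"rx":0,"ry":0,"rz":0},{"x":0,"y":0,"z":0.02,"rx":0,"ry":0,"rz":0},{"x":0,"y":0,"z":0.012,"rx":0,"ry":0,"rz":0},{"x":0,"y":0,"z":0.008,"rx":0,"ry":0,"rz":0},{"x":0,"y":0,"z":0.005,"rx":0,"ry":0,"rz":0},{"x":0,"y":0,"z":0,"rx":0,"ry":0,"rz":0}]' 60; python3 st.py 435.3 269.6 3; python3 - <<'E'
from rig import optics
import cv2
for n,(r,c) in {"side":(130,190),"top":(200,170)}.items():
    p,z=optics.grab_frame(n); cv2.imwrite(f"pics/{n}1.png",cv2.resize(p[r:r+90,c:c+120,::-1],None,fx=6,fy=6,interpolation=cv2.INTER_CUBIC))
E
```

```text
clock: 3.0
position: [435.8, 269.8, 6.2]
orientation: [3.075, -0.642, -0.0]
ft_force: [-0.1, -0.1, -0.6]
grip_width: 0.597
t 3.0 p [435.8 269.8   6.2] yaw x -23.57 zaxis [-1.e-04 -1.e-04 -1.e+00] ft [-0.1 -0.1 -0.6] grip 0.5973583189980805 q [ 0.48  0.53  1.8  -0.    0.82  0.89]
to go in tool axes (m) [-0.0003  0.0004  0.0032]
```

View pics/side1.png

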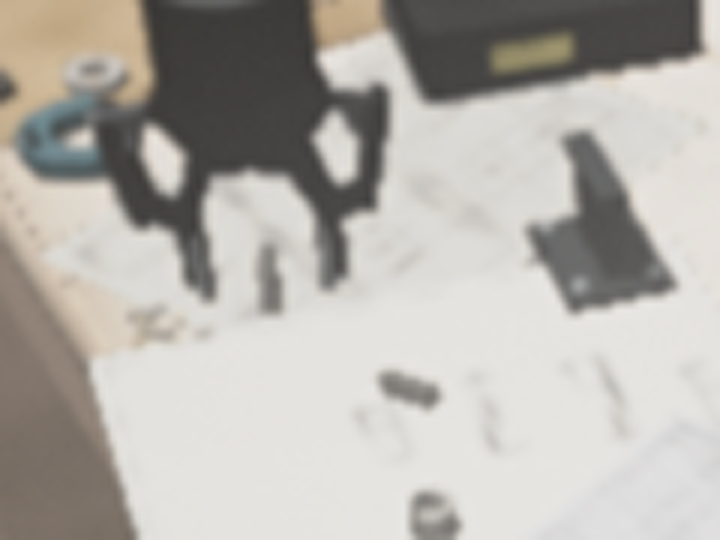

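The side view shows the block (zoom 270,280) centred between the open fingertips (205 and 335). I'll lower slightly and close.

```bash
python3 -m pendant '[{"x":0,"y":0,"z":0.0025,"rx":0,"ry":0,"rz":0},{"x":0,"y":0,"z":0,"rx":0,"ry":0,"rz":0}]' 
python3 -m pendant '[{"x":0,"y":0,"z":0,"rx":0,"ry":0,"rz":0},{"x":0,"y":0,"z":0,"rx":0,"ry":0,"rz":0},{"x":0,"y":0,"z":0,"rx":0,"ry":0,"rz":0},{"x":0,"y":0,"z":0,"rx":0,"ry":0,"rz":0},{"x":0,"y":0,"z":0,"rx":0,"ry":0,"rz":0},{"x":0,"y":0,"z":0,"rx":0,"ry":0,"rz":0},{"x":0,"y":0,"z":0,"rx":0,"ry":0,"rz":0},{"x":0,"y":0,"z":0,"rx":0,"ry":0,"rz":0}]' 0; python3 st.py 435.3 269.6 3
```

```text
clock: 3.3
position: [435.8, 269.9, 3.9]
orientation: [-3.075, 0.642, -0.0]
ft_force: [-0.7, 1.3, 0.7]
grip_width: 0.6
clock: 4.1
position: [435.8, 269.9, 4.0]
orientation: [-3.075, 0.643, -0.0]
ft_force: [-1.8, -1.0, 5.6]
grip_width: 0.087
t 4.1 p [435.8 269.9   4. ] yaw x -23.61 zaxis [ 3.e-04  1.e-04 -1.e+00] ft [-1.8 -1.   5.6] grip 0.08684049052603217 q [ 0.48  0.53  1.8  -0.    0.81  0.9 ]
to go in tool axes (m) [-0.0004  0.0005  0.001 ]
```

```bash
python3 -m pendant '[{"x":0,"y":0,"z":-0.005,"rx":0,"ry":0,"rz":0},{"x":0,"y":0,"z":-0.015,"rx":0,"ry":0,"rz":0},{"x":0,"y":0,"z":-0.025,"rx":0,"ry":0,"rz":0},{"x":0,"y":0,"z":-0.025,"rx":0,"ry":0,"rz":0},{"x":0,"y":0,"z":-0.025,"rx":0,"ry":0,"rz":0},{"x":0,"y":0,"z":-0.02,"rx":0,"ry":0,"rz":0},{"x":0,"y":0,"z":0,"rx":0,"ry":0,"rz":0}]'; python3 st.py 586.3 216 119; python3 - <<'E'
from rig import optics
import cv2,pickle
d={}
for n,(r,c) in {"side":(100,190),"top":(200,170)}.items():
    p,z=optics.grab_frame(n); d[n]=(p,z,optics.camera_params(n)); cv2.imwrite(f"pics/{n}2.png",cv2.resize(p[r:r+90,c:c+120,::-1],None,fx=6,fy=6,interpolation=cv2.INTER_CUBIC))
pickle.dump(d,open("f2.pkl","wb"))
E
```

```text
clock: 4.8
position: [436.6, 270.3, 121.3]
orientation: [-3.072, 0.642, -0.005]
ft_force: [0.1, 0.0, -1.9]
grip_width: 0.09
t 4.8 p [436.6 270.3 121.3] yaw x -23.6 zaxis [ 0.0038  0.002  -1.    ] ft [ 0.1  0.  -1.9] grip 0.09004026754446717 q [0.48 0.34 1.74 0.   1.05 0.89]
to go in tool axes (m) [ 0.1589 -0.0101  0.0028]
```

View pics/side2.png

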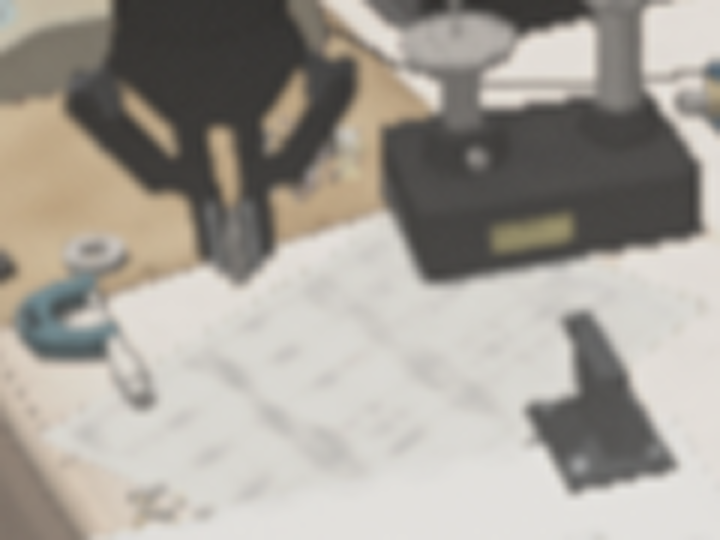

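```bash
python3 -m pendant '[{"x":0.02,"y":-0.0015,"z":0,"rx":0,"ry":0,"rz":0},{"x":0.03,"y":-0.002,"z":0,"rx":0,"ry":0,"rz":0},{"x":0.035,"y":-0.002,"z":0,"rx":0,"ry":0,"rz":0},{"x":0.034,"y":-0.002,"z":0,"rx":0,"ry":0,"rz":0},{"x":0.025,"y":-0.0015,"z":0,"rx":0,"ry":0,"rz":0},{"x":0.015,"y":-0.001,"z":0,"rx":0,"ry":0,"rz":-0.117},{"x":0,"y":0,"z":0,"rx":0,"ry":0,"rz":-0.12},{"x":0,"y":0,"z":0,"rx":0,"ry":0,"rz":0}]'; python3 -m pendant '[{"x":0,"y":0,"z":0,"rx":0,"ry":0,"rz":0},{"x":0,"y":0,"z":0,"rx":0,"ry":0,"rz":0}]'; python3 st.py 586.3 216 69
```

```text
clock: 5.7
position: [585.0, 214.9, 116.8]
orientation: [3.129, -0.272, -0.004]
ft_force: [0.4, -0.2, -0.8]
grip_width: 0.092
clock: 5.9
position: [585.0, 215.5, 118.3]
orientation: [3.129, -0.278, -0.001]
ft_force: [-0.8, 0.4, -0.9]
grip_width: 0.092
t 5.9 p [585.  215.5 118.3] yaw x -10.16 zaxis [-8.e-04 -2.e-04 -1.e+00] ft [-0.8  0.4 -0.9] grip 0.09173320181026169 q [0.29 0.57 1.41 0.   1.16 0.47]
to go in tool axes (m) [ 0.0012 -0.0008  0.0493]
```

```bash
python3 -m pendant '[{"x":0.0012,"y":-0.0008,"z":0.01,"rx":0,"ry":0,"rz":0},{"x":0,"y":0,"z":0.015,"rx":0,"ry":0,"rz":0},{"x":0,"y":0,"z":0.012,"rx":0,"ry":0,"rz":0},{"x":0,"y":0,"z":0.006,"rx":0,"ry":0,"rz":0},{"x":0,"y":0,"z":0,"rx":0,"ry":0,"rz":0},{"x":0,"y":0,"z":0,"rx":0,"ry":0,"rz":0}]'; python3 st.py 586.3 216 65; python3 - <<'E'
from rig import optics
import cv2,pickle
d={}
for n,(r,c) in {"side":(120,240),"top":(160,200)}.items():
    p,z=optics.grab_frame(n); d[n]=(p,z,optics.camera_params(n)); cv2.imwrite(f"pics/{n}3.png",cv2.resize(p[r:r+70,c:c+90,::-1],None,fx=8,fy=8,interpolation=cv2.INTER_CUBIC))
pickle.dump(d,open("f3.pkl","wb"))
E
```

```text
clock: 6.5
position: [586.9, 215.9, 75.9]
orientation: [-3.13, 0.275, -0.0]
ft_force: [0.8, -0.1, -1.0]
grip_width: 0.09
t 6.5 p [586.9 215.9  75.9] yaw x -10.03 zaxis [ 2.e-04  0.e+00 -1.e+00] ft [ 0.8 -0.1 -1. ] grip 0.0904612125457177 q [ 0.29  0.62  1.43 -0.    1.09  0.47]
to go in tool axes (m) [-0.0006  0.      0.0109]
```

View pics/side3.png

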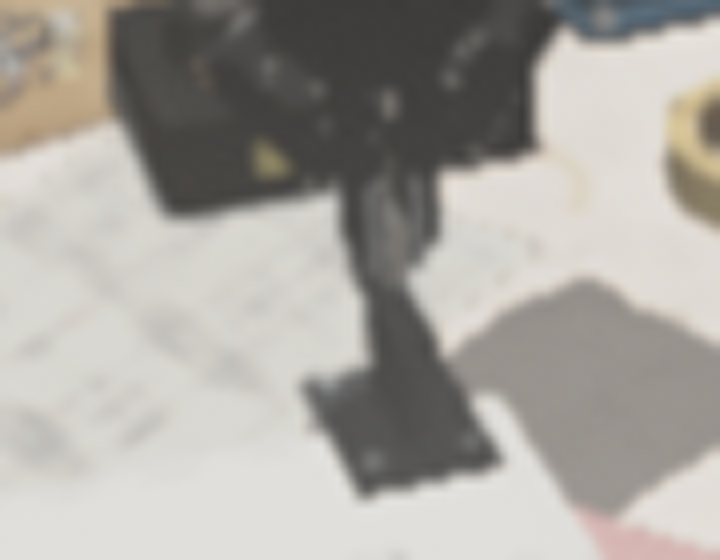

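View pics/top3.png

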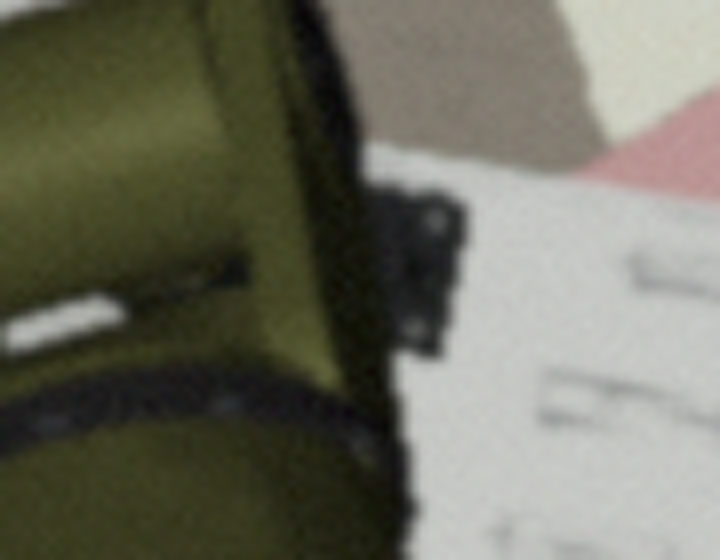

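The block is above the beam in the side view (zoom 390,250), with the beam directly below it. I'll lower until contact.

```bash
python3 -m pendant '[{"x":-0.0005,"y":0,"z":0.004,"rx":0,"ry":0,"rz":0},{"x":0,"y":0,"z":0.003,"rx":0,"ry":0,"rz":0},{"x":0,"y":0,"z":0.002,"rx":0,"ry":0,"rz":0},{"x":0,"y":0,"z":0.001,"rx":0,"ry":0,"rz":0},{"x":0,"y":0,"z":0,"rx":0,"ry":0,"rz":0},{"x":0,"y":0,"z":0,"rx":0,"ry":0,"rz":0}]';python3 -m pendant '[{"x":0,"y":0,"z":0.001,"rx":0,"ry":0,"rz":0},{"x":0,"y":0,"z":0,"rx":0,"ry":0,"rz":0},{"x":0,"y":0,"z":0,"rx":0,"ry":0,"rz":0}]'; python3 st.py 586.3 216 64
```

```text
clock: 7.2
position: [586.3, 216.0, 65.8]
orientation: [-3.13, 0.275, -0.0]
ft_force: [-0.4, -0.5, -0.9]
grip_width: 0.089
clock: 7.5
position: [586.3, 216.0, 64.8]
orientation: [-3.13, 0.275, -0.0]
ft_force: [-0.1, 0.6, -1.3]
grip_width: 0.092
t 7.5 p [586.3 216.   64.8] yaw x -10.03 zaxis [ 1.e-04  0.e+00 -1.e+00] ft [-0.1  0.6 -1.3] grip 0.09151951094756075 q [ 0.29  0.64  1.44 -0.    1.06  0.47]
to go in tool axes (m) [ 0.     -0.      0.0008]
```

```bash
python3 -m pendant '[{"x":0,"y":0,"z":0.0006,"rx":0,"ry":0,"rz":0},{"x":0,"y":0,"z":0,"rx":0,"ry":0,"rz":0},{"x":0,"y":0,"z":0,"rx":0,"ry":0,"rz":0}]';python3 -m pendant '[{"x":0,"y":0,"z":0.0005,"rx":0,"ry":0,"rz":0},{"x":0,"y":0,"z":0,"rx":0,"ry":0,"rz":0},{"x":0,"y":0,"z":0,"rx":0,"ry":0,"rz":0}]'
```

```text
clock: 7.8
position: [586.2, 216.0, 64.2]
orientation: [3.13, -0.274, -0.0]
ft_force: [-0.4, -0.3, -1.4]
grip_width: 0.089
clock: 8.1
position: [586.3, 216.0, 64.1]
orientation: [-3.13, 0.274, -0.0]
ft_force: [-2.4, -0.5, 5.2]
grip_width: 0.088
```

Contact at the expected height, with 5 N upward. Release.

```bash
python3 -m pendant '[{"x":0,"y":0,"z":0,"rx":0,"ry":0,"rz":0},{"x":0,"y":0,"z":0,"rx":0,"ry":0,"rz":0},{"x":0,"y":0,"z":0,"rx":0,"ry":0,"rz":0},{"x":0,"y":0,"z":0,"rx":0,"ry":0,"rz":0},{"x":0,"y":0,"z":0,"rx":0,"ry":0,"rz":0}]' 50; python3 -m pendant '[{"x":0,"y":0,"z":-0.005,"rx":0,"ry":0,"rz":0},{"x":0,"y":0,"z":-0.01,"rx":0,"ry":0,"rz":0},{"x":0,"y":0,"z":-0.02,"rx":0,"ry":0,"rz":0},{"x":0,"y":0,"z":-0.03,"rx":0,"ry":0,"rz":0},{"x":0,"y":0,"z":-0.03,"rx":0,"ry":0,"rz":0},{"x":0,"y":0,"z":-0.015,"rx":0,"ry":0,"rz":0},{"x":0,"y":0,"z":0,"rx":0,"ry":0,"rz":0}]'; python3 st.py 511 -138.5 174.7;python3 - <<'E'
from rig import optics
import cv2,pickle
d={}
for n,(r,c) in {"side":(120,240)}.items():
    p,z=optics.grab_frame(n); d[n]=(p,z,optics.camera_params(n)); cv2.imwrite(f"pics/{n}4.png",cv2.resize(p[r:r+70,c:c+90,::-1],None,fx=8,fy=8,interpolation=cv2.INTER_CUBIC))
E
```

```text
clock: 8.6
position: [586.2, 216.0, 63.6]
orientation: [3.13, -0.275, -0.0]
ft_force: [1.4, -0.4, -0.1]
grip_width: 0.5
clock: 9.3
position: [587.0, 216.2, 176.2]
orientation: [-3.128, 0.274, -0.006]
ft_force: [-0.6, 0.9, -0.3]
grip_width: 0.495
t 9.3 p [587.  216.2 176.2] yaw x -10.03 zaxis [ 0.004   0.0012 -1.    ] ft [-0.6  0.9 -0.3] grip 0.4947738549066057 q [ 0.29  0.51  1.36 -0.    1.27  0.47]
to go in tool axes (m) [-0.0131  0.3625  0.0008]
```

View pics/side4.png

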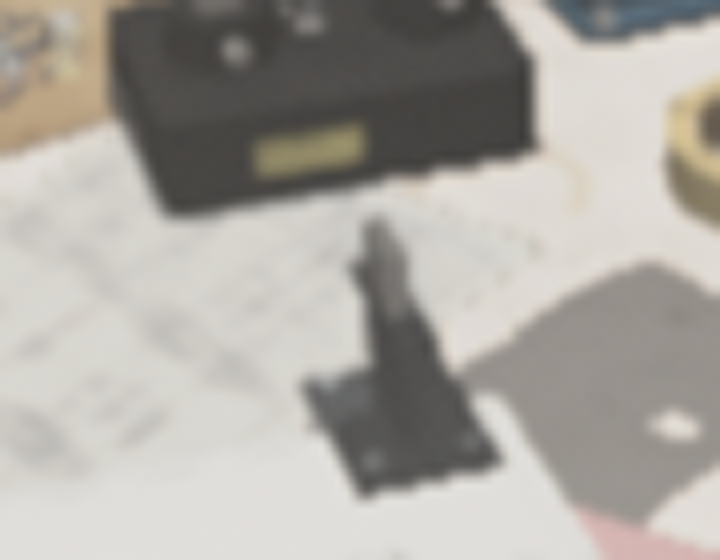

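The block stands alone on the beam (zoom 385,265). Now over to the handle.

```bash
python3 -m pendant '[{"x":-0.0015,"y":0.03,"z":0,"rx":0,"ry":0,"rz":0},{"x":-0.002,"y":0.045,"z":0,"rx":0,"ry":0,"rz":0},{"x":-0.002,"y":0.048,"z":0,"rx":0,"ry":0,"rz":0},{"x":-0.002,"y":0.048,"z":0,"rx":0,"ry":0,"rz":0},{"x":-0.002,"y":0.048,"z":0,"rx":0,"ry":0,"rz":0},{"x":-0.002,"y":0.048,"z":0,"rx":0,"ry":0,"rz":0},{"x":-0.0015,"y":0.045,"z":0,"rx":0,"ry":0,"rz":0},{"x":0,"y":0.035,"z":0,"rx":0,"ry":0,"rz":0}]'; python3 -m pendant '[{"x":0,"y":0.015,"z":0,"rx":0,"ry":0,"rz":-0.11},{"x":0,"y":0,"z":0.0,"rx":0,"ry":0,"rz":-0.11},{"x":0,"y":0,"z":0,"rx":0,"ry":0,"rz":-0.11},{"x":0,"y":0,"z":0,"rx":0,"ry":0,"rz":0},{"x":0,"y":0,"z":0,"rx":0,"ry":0,"rz":0}]'; python3 st.py 511.1 -138.5 105;python3 - <<'E'
import pickle
from rig import optics
d={}
for n in ("side","top"):
    p,z=optics.grab_frame(n); d[n]=(p,z,optics.camera_params(n))
pickle.dump(d,open("f5.pkl","wb"))
import cv2
cv2.imwrite("pics/top5.png",d["top"][0][...,::-1])
p=d["top"][0][160:280,205:405,::-1]; cv2.imwrite("pics/top5z.png",cv2.resize(p,None,fx=4,fy=4,interpolation=cv2.INTER_CUBIC))
import m; m.d=d
m.reg("beam+block",175,215,222,267,40,120,85)
m.reg("block on beam",175,215,222,267,73,120,85)
E
```

```text
clock: 10.15
position: [511.5, -125.5, 172.0]
orientation: [-3.129, 0.276, 0.004]
ft_force: [-0.5, -0.1, -0.7]
grip_width: 0.498
clock: 10.65
position: [510.1, -138.0, 172.6]
orientation: [-3.132, -0.238, 0.003]
ft_force: [-0.3, -0.7, -0.3]
grip_width: 0.501
t 10.65 p [ 510.1 -138.   172.6] yaw x 8.7 zaxis [-1.7e-03  6.0e-04 -1.0e+00] ft [-0.3 -0.7 -0.3] grip 0.500509840809333 q [-0.33  0.31  1.65  0.    1.18 -0.49]
to go in tool axes (m) [0.0011 0.0007 0.0676]
beam+block 151 mean [583.78 210.33] axis deg 79.74363581542264 len est [15.84 61.49] zmed 61.26239268831723 rect ((583.81494140625, 210.4556884765625), (61.255516052246094, 15.69019889831543), 79.9704818725586)
block on beam 47 mean [584.5  216.14] axis deg 80.95892592936845 len est [ 9.42 31.93] zmed 83.64693369343074 rect ((584.7117309570312, 216.38580322265625), (31.344022750854492, 9.197199821472168), 80.81314849853516)
```

View pics/top5z.png

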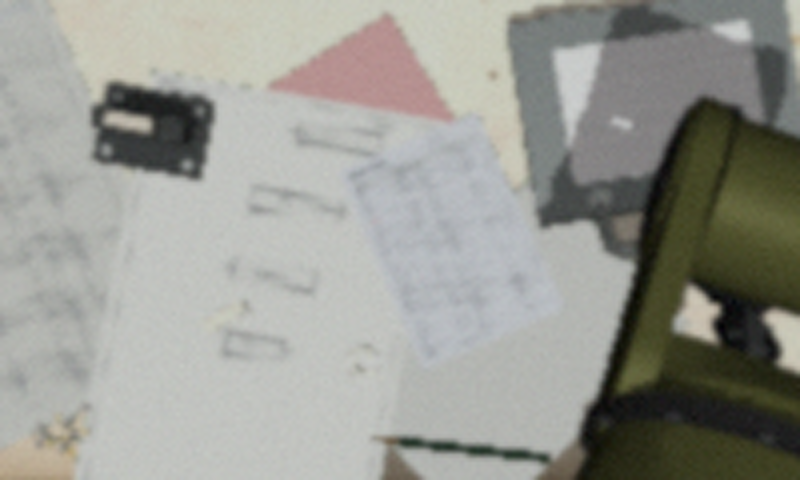

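```bash
python3 -m pendant '[{"x":0.001,"y":0.0007,"z":0.02,"rx":0,"ry":0,"rz":0},{"x":0,"y":0,"z":0.03,"rx":0,"ry":0,"rz":0},{"x":0,"y":0,"z":0.025,"rx":0,"ry":0,"rz":0},{"x":0,"y":0,"z":0.015,"rx":0,"ry":0,"rz":0},{"x":0,"y":0,"z":0.009,"rx":0,"ry":0,"rz":0},{"x":0,"y":0,"z":0.005,"rx":0,"ry":0,"rz":0},{"x":0,"y":0,"z":0,"rx":0,"ry":0,"rz":0},{"x":0,"y":0,"z":0,"rx":0,"ry":0,"rz":0}]'; python3 st.py 511.1 -138.5 68;python3 - <<'E'
from rig import optics
import cv2
n="side";r,c=170,300
p,z=optics.grab_frame(n); cv2.imwrite(f"pics/{n}6.png",cv2.resize(p[r:r+110,c:c+130,::-1],None,fx=5,fy=5,interpolation=cv2.INTER_CUBIC))
E
```

```text
clock: 11.55
position: [511.9, -138.9, 70.4]
orientation: [3.132, 0.243, 0.001]
ft_force: [0.4, 0.4, 0.6]
grip_width: 0.503
t 11.55 p [ 511.9 -138.9   70.4] yaw x 8.87 zaxis [ 1.e-03 -3.e-04 -1.e+00] ft [0.4 0.4 0.6] grip 0.5034406641043196 q [-0.33  0.45  1.73 -0.    0.96 -0.49]
to go in tool axes (m) [-0.0007 -0.0005  0.0024]
```

View pics/side6.png

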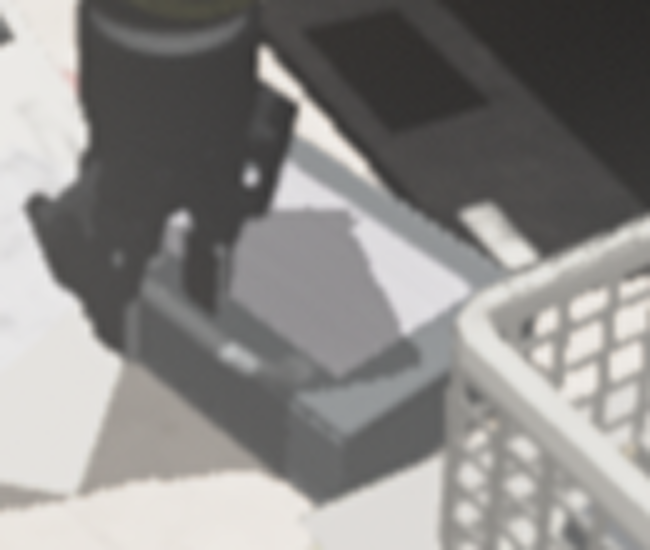

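The bar (zoom 150–240, about 290–350) runs between the two fingers, with the rear finger above the lid edge. Lower 2 mm and close.

```bash
python3 -m pendant '[{"x":-0.0005,"y":0,"z":0.002,"rx":0,"ry":0,"rz":0},{"x":0,"y":0,"z":0,"rx":0,"ry":0,"rz":0},{"x":0,"y":0,"z":0,"rx":0,"ry":0,"rz":0},{"x":0,"y":0,"z":0,"rx":0,"ry":0,"rz":0},{"x":0,"y":0,"z":0,"rx":0,"ry":0,"rz":0},{"x":0,"y":0,"z":0,"rx":0,"ry":0,"rz":0},{"x":0,"y":0,"z":0,"rx":0,"ry":0,"rz":0},{"x":0,"y":0,"z":0,"rx":0,"ry":0,"rz":0}]' 0; python3 st.py 511.1 -138.5 68; python3 - <<'E'
import numpy as np
# bar path in hinge x,z for opening angle steps; shifts per step, tool x = hinge x, tool z = down
for s in (5.0,):
    a=np.radians(np.arange(0,50.1,s)); x=-158*np.cos(a)+33*np.sin(a); z=158*np.sin(a)+33*np.cos(a)
    print(np.c_[np.degrees(a[1:]),np.diff(x),-np.diff(z)].round(2)); print(x[-1]-x[0],z[-1]-z[0])
E
```

```text
clock: 12.4
position: [513.0, -138.6, 68.4]
orientation: [3.131, 0.243, 0.008]
ft_force: [15.3, 3.6, -5.2]
grip_width: 0.089
t 12.4 p [ 513.  -138.6   68.4] yaw x 8.89 zaxis [ 5.1e-03 -4.0e-04 -1.0e+00] ft [15.3  3.6 -5.2] grip 0.08898133342749506 q [-0.33  0.45  1.73  0.    0.96 -0.49]
to go in tool axes (m) [-0.0018 -0.0004  0.0004]
[[  5.     3.48 -13.65]
 [ 10.     4.65 -13.29]
 [ 15.     5.79 -12.83]
 [ 20.     6.89 -12.28]
 [ 25.     7.93 -11.63]
 [ 30.     8.92 -10.9 ]
 [ 35.     9.83 -10.08]
 [ 40.    10.67  -9.18]
 [ 45.    11.43  -8.22]
 [ 50.    12.11  -7.19]]
81.71902429245306 109.24701313245433
```

Gripped. The 15 N along x shows the bar sits about 2 mm farther back than my target, so I'll shift to relieve that and start along the arc.

```bash
python3 -m pendant '[{"x":0.002,"y":0,"z":0,"rx":0,"ry":0,"rz":0},{"x":0,"y":0,"z":0,"rx":0,"ry":0,"rz":0},{"x":0,"y":0,"z":0,"rx":0,"ry":0,"rz":0}]'; python3 st.py;  python3 -m pendant '[{"x":0.0017,"y":0,"z":-0.0068,"rx":0,"ry":0,"rz":0},{"x":0.0018,"y":0,"z":-0.0068,"rx":0,"ry":0,"rz":0},{"x":0.0023,"y":0,"z":-0.0066,"rx":0,"ry":0,"rz":0},{"x":0.0023,"y":0,"z":-0.0066,"rx":0,"ry":0,"rz":0},{"x":0,"y":0,"z":0,"rx":0,"ry":0,"rz":0},{"x":0,"y":0,"z":0,"rx":0,"ry":0,"rz":0}]'; python3 st.py
```

```text
clock: 12.7
position: [513.0, -138.6, 67.8]
orientation: [3.132, 0.243, 0.0]
ft_force: [-1.3, 0.4, 2.0]
grip_width: 0.095
t 12.7 p [ 513.  -138.6   67.8] yaw x 8.88 zaxis [ 0.e+00 -1.e-04 -1.e+00] ft [-1.3  0.4  2. ] grip 0.09462850219099862 q [-0.33  0.46  1.72 -0.    0.96 -0.49]
clock: 13.3
position: [520.7, -137.3, 94.8]
orientation: [-3.132, -0.243, 0.002]
ft_force: [-5.3, -2.3, -1.5]
grip_width: 0.093
t 13.3 p [ 520.7 -137.3   94.8] yaw x 8.88 zaxis [-0.001 -0.    -1.   ] ft [-5.3 -2.3 -1.5] grip 0.09278823485303822 q [-0.33  0.43  1.69 -0.    1.03 -0.48]
```

```bash
python3 -m pendant '[{"x":0.0029,"y":0,"z":-0.0064,"rx":0,"ry":0,"rz":0},{"x":0.0029,"y":0,"z":-0.0064,"rx":0,"ry":0,"rz":0},{"x":0.0034,"y":0,"z":-0.0061,"rx":0,"ry":0,"rz":0},{"x":0.0035,"y":0,"z":-0.0062,"rx":0,"ry":0,"rz":0},{"x":0.004,"y":0,"z":-0.0058,"rx":0,"ry":0,"rz":0},{"x":0.004,"y":0,"z":-0.0058,"rx":0,"ry":0,"rz":0},{"x":0,"y":0,"z":0,"rx":0,"ry":0,"rz":0},{"x":0,"y":0,"z":0,"rx":0,"ry":0,"rz":0}]'; python3 st.py; python3 -m pendant '[{"x":0.0045,"y":0,"z":-0.0054,"rx":0,"ry":0,"rz":0},{"x":0.0044,"y":0,"z":-0.0055,"rx":0,"ry":0,"rz":0},{"x":0.0049,"y":0,"z":-0.005,"rx":0,"ry":0,"rz":0},{"x":0.0049,"y":0,"z":-0.0051,"rx":0,"ry":0,"rz":0},{"x":0,"y":0,"z":0,"rx":0,"ry":0,"rz":0},{"x":0,"y":0,"z":0,"rx":0,"ry":0,"rz":0}]'; python3 st.py;python3 - <<'E'
from rig import optics
import cv2
n="side";r,c=120,300
p,z=optics.grab_frame(n); cv2.imwrite(f"pics/{n}7.png",cv2.resize(p[r:r+150,c:c+150,::-1],None,fx=4,fy=4,interpolation=cv2.INTER_CUBIC))
E
```

```text
clock: 14.1
position: [540.1, -134.2, 131.7]
orientation: [-3.132, -0.243, 0.006]
ft_force: [-17.1, -2.7, 6.1]
grip_width: 0.088
t 14.1 p [ 540.1 -134.2  131.7] yaw x 8.88 zaxis [-3.7e-03  1.0e-04 -1.0e+00] ft [-17.1  -2.7   6.1] grip 0.08764562374735087 q [-0.31  0.42  1.61 -0.    1.12 -0.46]
clock: 14.7
position: [558.6, -131.3, 153.9]
orientation: [-3.132, -0.243, 0.005]
ft_force: [-23.5, 0.1, 16.9]
grip_width: 0.091
t 14.7 p [ 558.6 -131.3  153.9] yaw x 8.88 zaxis [-3.3e-03 -1.0e-04 -1.0e+00] ft [-23.5   0.1  16.9] grip 0.09139081519551406 q [-0.29  0.43  1.54 -0.    1.18 -0.45]
```

View pics/side7.png

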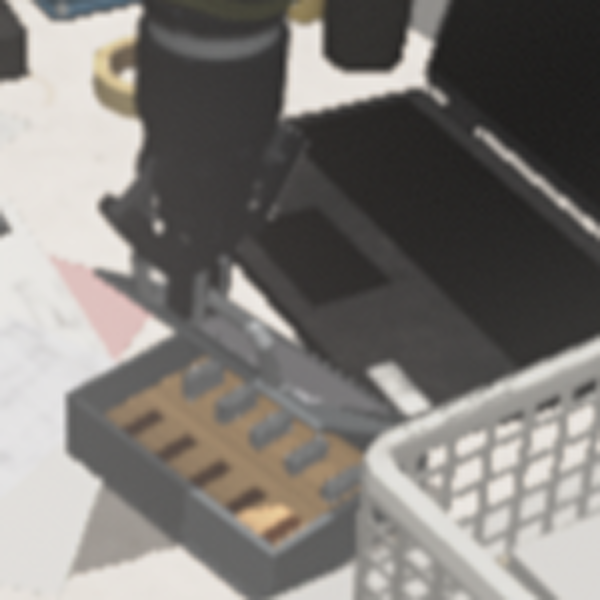

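The lid is opening, but radial force is building up, with the commanded path about 3 mm inside the true arc. I'll relieve it outward.

```bash
python3 -m pendant '[{"x":-0.0015,"y":0,"z":-0.001,"rx":0,"ry":0,"rz":0},{"x":-0.0012,"y":0,"z":-0.001,"rx":0,"ry":0,"rz":0},{"x":0,"y":0,"z":0,"rx":0,"ry":0,"rz":0},{"x":0,"y":0,"z":0,"rx":0,"ry":0,"rz":0}]'; python3 st.py
```

```text
clock: 15.15
position: [557.6, -131.3, 153.5]
orientation: [-3.132, -0.243, -0.001]
ft_force: [7.0, -0.7, -14.0]
grip_width: 0.091
t 15.15 p [ 557.6 -131.3  153.5] yaw x 8.89 zaxis [ 4.e-04  5.e-04 -1.e+00] ft [  7.   -0.7 -14. ] grip 0.09131524977861888 q [-0.3   0.42  1.54  0.    1.18 -0.45]
```

```bash
python3 -m pendant '[{"x":0.0053,"y":0,"z":-0.0046,"rx":0,"ry":0,"rz":0},{"x":0.0053,"y":0,"z":-0.0046,"rx":0,"ry":0,"rz":0},{"x":0.0056,"y":0,"z":-0.0041,"rx":0,"ry":0,"rz":0},{"x":0,"y":0,"z":0,"rx":0,"ry":0,"rz":0},{"x":0,"y":0,"z":0,"rx":0,"ry":0,"rz":0}]'; python3 st.py;  python3 -m pendant '[{"x":0.0056,"y":0,"z":-0.0041,"rx":0,"ry":0,"rz":0},{"x":0.006,"y":0,"z":-0.0036,"rx":0,"ry":0,"rz":0},{"x":0.006,"y":0,"z":-0.0036,"rx":0,"ry":0,"rz":0},{"x":0,"y":0,"z":0,"rx":0,"ry":0,"rz":0},{"x":0,"y":0,"z":0,"rx":0,"ry":0,"rz":0}]'; python3 st.py
```

```text
clock: 15.65
position: [573.6, -128.9, 168.1]
orientation: [-3.132, -0.244, -0.002]
ft_force: [-1.1, 3.8, -1.1]
grip_width: 0.092
t 15.65 p [ 573.6 -128.9  168.1] yaw x 8.89 zaxis [ 1.e-03  1.e-04 -1.e+00] ft [-1.1  3.8 -1.1] grip 0.09218590310306485 q [-0.28  0.44  1.48  0.    1.22 -0.44]
clock: 16.15
position: [590.6, -126.1, 179.9]
orientation: [-3.132, -0.243, -0.001]
ft_force: [-6.1, 5.7, 4.6]
grip_width: 0.089
t 16.15 p [ 590.6 -126.1  179.9] yaw x 8.89 zaxis [ 6.e-04  3.e-04 -1.e+00] ft [-6.1  5.7  4.6] grip 0.0886467820237758 q [-0.27  0.46  1.42  0.    1.26 -0.43]
```

Tool displacement gives about 50°. I'll verify the lid plane from the depth images.

```bash
python3 - <<'E'
import pickle,cv2
from rig import optics
d={}
for n in ("side","top"):
    p,z=optics.grab_frame(n); d[n]=(p,z,optics.camera_params(n))
pickle.dump(d,open("f8.pkl","wb"))
cv2.imwrite("pics/side8.png",cv2.resize(d["side"][0][100:250,240:440,::-1],None,fx=4,fy=4,interpolation=cv2.INTER_CUBIC))
cv2.imwrite("pics/top8.png",cv2.resize(d["top"][0][140:260,215:415,::-1],None,fx=4,fy=4,interpolation=cv2.INTER_CUBIC))
from h import *
th=np.radians(8.88); ex=np.array([np.cos(th),np.sin(th),0]); ey=np.array([-np.sin(th),np.cos(th),0])
H=np.array([602,-124.3,0])+66.3*ex; print("hinge",H)
for n in d:
    p,z,c=d[n]; P=pts(c,z,0,400,0,640)-H
    a=P@ex;b=P@ey;h=P[...,2]-53
    for s in (-80,-60,-45,45,60,80):
        m=(abs(b-s)<6)&(a<-15)&(a>-110)&(h>15)&(h<140)
        if m.sum()>12:
            A=np.polyfit(np.hypot(a,h)[m]*0+(-a[m]),h[m],1); r=h[m]-np.polyval(A,-a[m]); k=abs(r)<8
            print(n,s,m.sum(),k.sum(),"deg",np.degrees(np.arctan(np.polyfit(-a[m][k],h[m][k],1)[0])), "a,h of far",np.c_[-a[m],h[m]][np.argmax(h[m])])
E
```

```text
hinge [ 667.50531558 -114.06556643    0.        ]
side -80 24 24 deg 50.65083378870014 a,h of far [ 84.20838529 102.79051836]
side -60 35 28 deg 51.853447692111985 a,h of far [ 80.66507404 129.12185546]
side -45 55 13 deg 57.675999626761445 a,h of far [ 75.72674913 139.89609871]
side 45 75 24 deg 57.0765009393633 a,h of far [ 83.39951381 139.6555473 ]
side 60 20 18 deg 50.94519541949379 a,h of far [ 82.48171599 130.13199671]
side 80 17 17 deg 50.46702798773866 a,h of far [ 83.95434741 101.96782062]
top 45 96 94 deg 48.780029819746524 a,h of far [ 76.05198033 134.9227341 ]
top 60 129 124 deg 47.87526111553959 a,h of far [ 80.14881931 137.42114598]
top 80 124 124 deg 48.33366824044113 a,h of far [ 85.59920432 104.02660806]
```

View pics/side8.png

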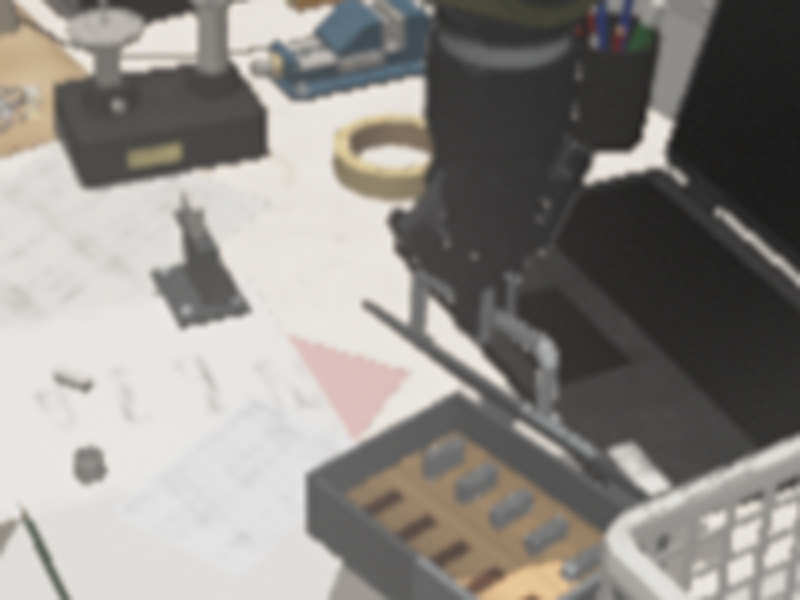

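View pics/top8.png

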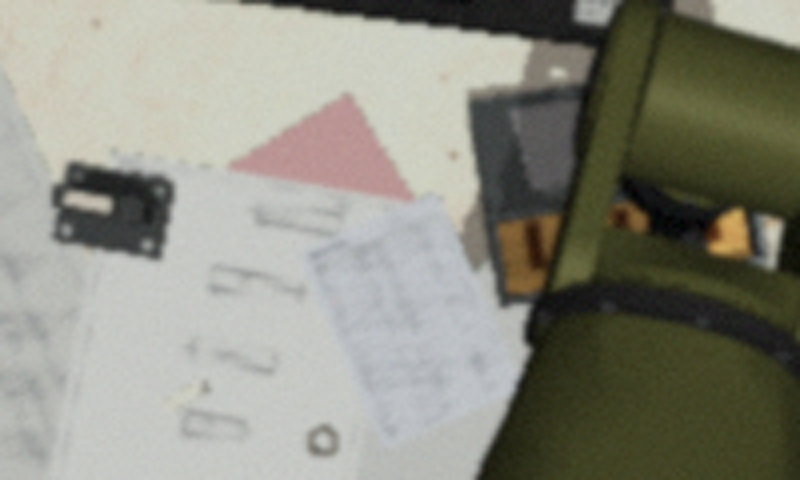

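All estimates lie between 48° and 51°, and the block is still on the beam (side zoom 190,235). I'll hold for a moment to check nothing creeps.

```bash
python3 -m pendant '[{"x":0,"y":0,"z":0,"rx":0,"ry":0,"rz":0},{"x":0,"y":0,"z":0,"rx":0,"ry":0,"rz":0},{"x":0,"y":0,"z":0,"rx":0,"ry":0,"rz":0},{"x":0,"y":0,"z":0,"rx":0,"ry":0,"rz":0},{"x":0,"y":0,"z":0,"rx":0,"ry":0,"rz":0},{"x":0,"y":0,"z":0,"rx":0,"ry":0,"rz":0}]'; python3 st.py; python3 - <<'E'
import pickle,m
from rig import optics
d={n:(*optics.grab_frame(n),optics.camera_params(n)) for n in ("side","top")}
m.d=d
m.reg("block on beam",175,215,222,267,73,120,85)
m.reg("low",230,245,252,275,5,20,10); m.reg("bush",240,260,285,305,5,30,18)
m.reg("lid side",165,260,320,410,70,170,100,"side")
from h import *
P=pts(d["side"][2],d["side"][1],0,400,0,640);P0=pts(pickle.load(open("f8.pkl","rb"))["side"][2],pickle.load(open("f8.pkl","rb"))["side"][1],0,400,0,640)
print("mean change side region mm",np.median((P-P0)[165:230,325:400],axis=(0,1)), np.abs((P-P0)[165:230,325:400]).mean())
E
```

```text
clock: 16.85
position: [590.5, -126.1, 179.8]
orientation: [-3.132, -0.243, -0.001]
ft_force: [-6.1, 5.7, 4.4]
grip_width: 0.089
t 16.85 p [ 590.5 -126.1  179.8] yaw x 8.89 zaxis [ 5.e-04  3.e-04 -1.e+00] ft [-6.1  5.7  4.4] grip 0.08862453869418518 q [-0.27  0.46  1.42  0.    1.26 -0.43]
block on beam 46 mean [584.56 215.91] axis deg 80.21589442064327 len est [ 9.23 31.85] zmed 84.4815267434788 rect ((584.7732543945312, 216.31878662109375), (31.40861701965332, 8.97225284576416), 78.96422576904297)
low 44 mean [460.98 164.55] axis deg 120.12265009064937 len est [10.96 31.11] zmed 9.824979343881424 rect ((462.002197265625, 165.10623168945312), (12.111557006835938, 30.03351402282715), 27.4356746673584)
bush 43 mean [430.84  71.29] axis deg 110.48989015934822 len est [21.03 23.06] zmed 17.117233651960266 rect ((431.625732421875, 70.26091766357422), (18.662019729614258, 21.437807083129883), 0.23157846927642822)
lid side 408 mean [629.8  -99.01] axis deg 97.42845517312116 len est [ 23.03 230.73] zmed 151.23686174209504 rect ((637.2217407226562, -92.90011596679688), (35.159507751464844, 245.42755126953125), 8.819864273071289)
mean change side region mm [-0.01 -0.02  0.01] 7.045724943889872
```

All steady; handing in.

```bash
python3 -c "
from rig import ticket; print(ticket.close_job())"
```

```text
the job is handed in; nothing more can be done
None
```

The tall block is standing on the rest, released. The arm is holding the lid open at about 50° by its handle, and I handed the job in at about 17 s. No verdict was reported.

- **Block:** in the last top view it sits about 2 mm off the beam's middle line and less than 1 mm from its middle lengthwise. Its long side is within 1° of the beam's length, and its top is about 84 to 85 mm above the desk, as expected. I lowered it until it touched the beam, and the lid was still shut when I let go.
- **Lid:** the angle checks spread a little. Tool travel gave 50.3°. Clear slices of the lid in the side depth image gave about 50.5 to 52°, and the top view gave about 48 to 49°. Two side slices next to the handle arms read 57°, which I took to be the arms rather than the lid. All but those two lie inside the 44 to 56° band.
- **Hold:** the tool moved no more than 0.1 mm over the last 0.7 s, with about 9 N at the wrist.
- **On the way:** sideways force on the handle reached about 29 N during the lift because my path ran about 3 mm inside the true arc. I corrected it before finishing.
- **Other things:** the low block and bush measured within about 1 mm of where they started. I did not measure the vial again, but the arm never went near it.

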